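Wedge a battery carriage just clear of its rail

TASK

Pick up the tapered wooden wedge by its upright grip (not the flat packing block beside the rail), stand it in the groove of the slide rail and push it, thin end first, under the front lip of the battery carriage until the lip has just lifted clear of the rail, by about 4 mm; never jack it up 10 mm or more, and let only the wedge do the lifting, without touching the carriage with the robot. Finish while still gripping the wedge, flat in the groove with the lip resting on it: do not let go or draw it back. Leave everything else on the shelf where it is.

Things in the scene. Friction and masses are not known exactly. Their poses are not given: they have to be found in the camera images.
- wedge: Loose wooden wedge, 142 x 40 mm, 130 to 210 g, flat on the shelf left or right of the rail. Origin on its underside, below the centre of the upright grip; +x points to the thin end, z up. Grip: 30 mm (x) by 24 mm (y) block on the thick end, between 22 and 63 mm above the underside. The top slopes evenly from 21.7 mm high at x = 15 mm to 3 mm at the tip, x = 127 mm (1 mm in 6).
- wedge_tip (a point): Middle of the thin end of the wedge, on its underside: 127 mm ahead (+x) of the wedge's origin.
- block: Loose wooden packing block with the same upright grip as the wedge, but shorter, wider and flat (100 x 56 mm, 21.7 mm high all along, no taper), on the other side of the rail. Origin on its underside below the grip's centre; it runs from x = -15 to 85 mm. Not to be used or moved.
- rail: Fixed metal slide rail, 360 x 96 mm. Origin on the shelf, on its centre line, below the carriage's front lip; +x is the push direction, under the carriage, roughly away from the robot. Bed 8 mm thick, x = -180 to 180 mm; on it two 10 mm high ridges along x (tops 18 mm above the shelf) with a 56 mm wide groove between, clear along its whole length.
- mouth (a point): Point of the rail on the groove's floor (8 mm above the shelf), in the middle, straight below the lip. Pressing the wedge down on the floor adds drag to the push.
- carriage: Steel plate 155 x 90 x 6 mm with a grey battery pack on it (top 64 mm above the plate's underside), 0.6 to 1.1 kg. Origin on its hinge line, 145 mm beyond the lip, 18 mm above the shelf. It rests on the ridges by its weight and tips freely about the hinge. The wedge meets the lip when its tip is 42 mm past it; each further 6 mm raises it 1 mm (4 mm at 66 mm). Push 5 to 15 N.
- lip (a point): Middle of the carriage's lower front edge: 18 mm above the shelf at rest, 10 mm above the groove floor; it rises as the carriage lifts.
- lens: Loose domed glass lamp lens, 72 mm across, 38 mm high; origin under its centre. Bystander.
- ring: Loose brass locking ring, 76 mm across, 12 mm high; origin under its centre. Bystander.
- clip: Loose blue plastic belt clip, 60 by 28 by 17 mm; origin under its centre. Bystander.
- spare: Loose spare grey battery pack, 108 by 74 by 62 mm; origin under its centre. Bystander.
- headpiece: Loose round black cap-lamp headpiece, 68 mm across, 34 mm high; origin under its centre. Bystander.
- spanner: Loose flat steel spanner, 155 mm long, 6 mm thick, along its x; origin under its middle. Bystander.
Mind the look-alikes: they are no part of the job. Leave any orange, purple or red look-alike of the wedge alone.

How it is judged:
By the outcome, as a careful person would: the job done as asked, in the order asked, and still so for the second after the job is handed in, while the arm keeps its last pose, push and grip.
It also fails if it takes over 43 s, if anything falls off the work surface, if the arm or the gripper's body presses on something with over 40 N, if the wrist force passes 120 N, or if a joint passes its speed limit or range.

ROBOT

A 6-joint arm with a two-finger parallel gripper is mounted at the origin on the work surface. World frame = base frame: x ahead of the robot, y to its left, z up, the work surface at z = 0. Lengths are in m, angles in degrees, forces in N, time in s.
With the tool pointing down it reaches from about 0.4 to 0.925 m from the base axis. Payload 3.4 kg.
Tool frame: the origin (TCP) lies midway between the tips of the shut fingers; the grasp point (between the pads) lies r.grip_point_offset behind it (r.grip_point_offset is the distance from the TCP to the grasp point, in m); y points along the fingers, x is the direction in which the jaws open and shut, and the axes are right-handed (so a half turn about y gives the same grasp; the last joint's range is limited). The gripper opens to 85 mm and grips with 20 to 120 N. Pads are 22 mm wide; open, the fingers measure 114 mm over their backs; the gripper's body (76 mm by 85 mm) begins 54 mm behind the grasp point. The pads swing forward as they close: fully open they stand 13 mm farther back than shut.
Start: joints at [69.586, 17.578, 86.31, -0, 76.112, -4.211], TCP at [0.16, 0.552, 0.21] pointing down, gripper open.
Joint ranges: [-179.03, 179.03], [-60, 130.46], [8.19, 133.38], [-81.62, 261.62], [5.75, 156.47], [-153.77, 153.77]. Speed limits (degrees/s): [147.25, 147.25, 180, 180, 180, 180].

INTERFACE

Orientations are given as a 3x3 rotation matrix whose columns are the frame's x, y, z axes.
In Python, from bench import r, read_camera, camera_params gives the robot as it stands.
- The arm moves only by the shell command python3 -m creep 'ROWS' [FORCE]. ROWS is JSON, a list of rows, each an object of numbers: "tx", "ty", "tz": the shift along the tool's x, y, z each as a share of 0.15 m, from -1 to 1; "yaw": the turn about the tool's y as a share of pi rad, from -1 to 1; "claw": the finger opening in mm, from 0 to 85.4. A call has exactly 5 rows; each row shifts and turns the commanded pose from where the row before left it, along the tool's axes as they then stand; what a row does not reach is not made up. A row lasts 1/8 s, in which the tool goes at most 62.5 mm and 10.7 degrees, less where a joint would pass 70% of its speed; a pose out of reach is approached as far as the arm can. A call with a number of a shift or a turn outside -1 to 1 is refused whole. A call with a gripper value outside its range is refused whole. The fingers move at their own pace and stop on an object; FORCE is the grip in N (left out, the last holds). Time passes only in rows, so rows that do not move let the fingers close, or fill a call up. It gives the time, the measured TCP pose, the force and the opening at its end, in the units of the state.
- r.read_state(): the state, without advancing time (a new reading comes with each control period).
- read_camera(name): name is "side" or "top"; returns the picture (420x560x3 uint8, red, green, blue); there is no depth.
- camera_params(name): a dict with "fov_y" (degrees; the focal length in pixels is half the picture's height over the tangent of half this angle, whatever the lens; pixels are square), "cx", "cy" (the principal point, pixels), "extrinsics" (4x4, takes a point from world to camera coordinates). Camera axes: x right, y up, looking along -z (the intrinsics and any distortion apply to the point x, -y, -z); pixel columns grow to the right and rows downward; lengths in m; the calibration is good to about 2 mm. A picture is of the moment at which its call begins. camera_params takes no time and is no camera call.
- r.job_done(): hands the job in, once; it reports no verdict.
The state is a dict: "clock": time; "joint_pos": joint angles; "qd": joint speeds; "joint_torque": joint torques, N m; "eef_pos": TCP position; "tool_rot": TCP orientation; "force": force on the tool from outside, world axes, zero at the start; "torque": the same for the moment, N m; "finger_gap": finger opening in m.
Only numpy, scipy, OpenCV 4.12 (cv2) and the standard library are available. Lean on these libraries where they do the work, as an engineer would, in place of code of your own. Each camera call takes 0.05 s, during which the arm holds its last target. There are 200 camera calls.

## Working session

There is one attempt and no reset: what is moved stays moved. The work goes in short steps, Python scripts to look and compute and a shell command to move; the robot and the scene stay as the last step left them, time stands still between calls to the robot, and variables do not carry over. Pictures are saved under pics/ and viewed, about 8 in all and at most 12, crops included, and the job is handed in when it is done.

```bash
ls; mkdir -p pics; python3 - <<'E'
from bench import r, read_camera, camera_params
import cv2
for n in("top","side"):
    cv2.imwrite(f"pics/{n}0.png",read_camera(n)[:,:,::-1]); print(n,camera_params(n))
print(r.read_state(), r.grip_point_offset)
E
```

```text
pics
top {'fov_y': 49.335097047763824, 'cx': 274.2541985140991, 'cy': 209.93995667485729, 'extrinsics': array([[-0.01569886, -0.99981972,  0.01068065, -0.00896687],
       [ 0.99739761, -0.01490729,  0.07053919, -0.54713795],
       [-0.07036725,  0.01176024,  0.99745183, -1.31944826],
       [ 0.        ,  0.        ,  0.        ,  1.        ]])}
side {'fov_y': 49.934451820449766, 'cx': 286.2088539961729, 'cy': 208.79852840481388, 'extrinsics': array([[ 0.82814311, -0.56015297,  0.02018995, -0.45338969],
       [ 0.37734435,  0.58378608,  0.71889154, -0.23470438],
       [-0.41447584, -0.58772652,  0.69482898, -1.10730247],
       [ 0.        ,  0.        ,  0.        ,  1.        ]])}
{'clock': 0.1, 'joint_pos': array([ 6.95840739e+01,  1.76161096e+01,  8.63750680e+01, -9.49355655e-04,
        7.61126820e+01, -4.20900061e+00]), 'qd': array([ 0.09965687, -0.02957282, -0.05438604, -0.04094846,  0.00231969,
        0.08970862]), 'joint_torque': array([ 1.03103466e-03, -4.58528888e+01, -2.52607191e+01,  1.12801140e-04,
        5.41669622e-03, -1.53501139e-05]), 'eef_pos': array([0.16026228, 0.55152278, 0.20950065]), 'tool_rot': array([[ 2.79102785e-01, -6.17250963e-04, -9.60261034e-01],
       [ 9.60259529e-01, -1.70443788e-03,  2.79103443e-01],
       [-1.80898216e-03, -9.99998357e-01,  1.17007757e-04]]), 'force': array([ 0.13266788, -0.27157743,  0.36546254]), 'torque': array([ 0.01965013,  0.00523327, -0.03213337]), 'finger_gap': 0.08565221613327777} 0.0187
```

View pics/top0.png

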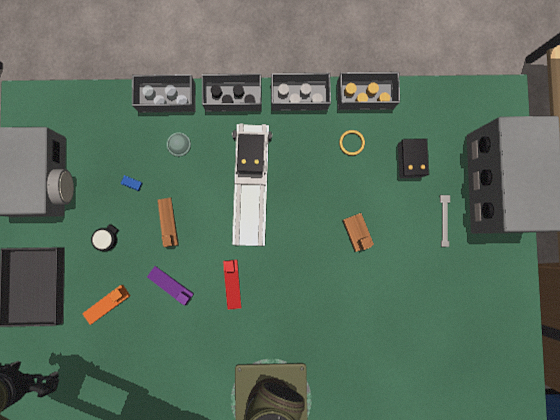

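View pics/side0.png

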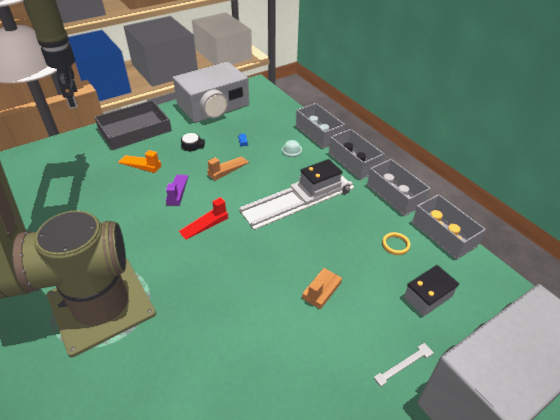

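```bash
cat > h.py <<'E'
import numpy as np, cv2
from bench import r, read_camera, camera_params
P={n:camera_params(n) for n in("top","side")}
def K(n):
    p=P[n]; f=210/np.tan(np.radians(p["fov_y"]/2)); return f,p["cx"],p["cy"]
def cast(n,uv,z):
    f,cx,cy=K(n); E=P[n]["extrinsics"]; R,t=E[:3,:3],E[:3,3]
    uv=np.atleast_2d(uv).astype(float)
    d=np.c_[(uv[:,0]-cx)/f,-(uv[:,1]-cy)/f,-np.ones(len(uv))]@R
    o=-R.T@t; return o+d*((z-o[2])/d[:,2])[:,None]
def proj(n,X):
    f,cx,cy=K(n); E=P[n]["extrinsics"]; c=np.atleast_2d(X)@E[:3,:3].T+E[:3,3]
    return np.c_[cx+f*c[:,0]/-c[:,2],cy-f*c[:,1]/-c[:,2]]
def crop(n,img,u0,v0,u1,v1,k,name):
    cv2.imwrite(name,cv2.resize(img[v0:v1,u0:u1,::-1],None,fx=k,fy=k,interpolation=cv2.INTER_CUBIC))
E
python3 - <<'E'
from h import *
a=cv2.imread("pics/top0.png")[:,:,::-1]; b=cv2.imread("pics/side0.png")[:,:,::-1]
A=cv2.resize(a[115:265,140:290],None,fx=4,fy=4,interpolation=cv2.INTER_CUBIC)[:, :400+200]
crop("top",a,150,115,280,255,5,"pics/t1.png") if 0 else cv2.imwrite("pics/t1.png",A[:,:,::-1])
crop("side",b,195,140,365,240,4,"pics/s1.png")
for n,im,(u0,v0,u1,v1) in(("top",a,(150,180,190,260)),("side",b,(200,145,260,190))):
    h=cv2.cvtColor(im,cv2.COLOR_RGB2HSV); m=cv2.inRange(h,(4,70,40),(22,255,255)); q=np.zeros_like(m);q[v0:v1,u0:u1]=m[v0:v1,u0:u1]
    c=max(cv2.findContours(q,0,2)[0],key=cv2.contourArea); print(n,cv2.contourArea(c),cv2.minAreaRect(c),cv2.boxPoints(cv2.minAreaRect(c)).tolist())
E
```

```text
top 632.5 ((167.3600616455078, 221.81056213378906), (48.08017349243164, 15.130941390991211), 83.2901611328125) [[157.03753662109375, 198.819091796875], [172.06484985351562, 197.05117797851562], [177.68258666992188, 244.80203247070312], [162.6552734375, 246.5699462890625]]
side 478.5 ((225.4000244140625, 162.79998779296875), (20.57182502746582, 42.0380744934082), 63.43495178222656) [[202.00001525878906, 162.99998474121094], [239.6000213623047, 144.1999969482422], [248.80003356933594, 162.59999084472656], [211.2000274658203, 181.3999786376953]]
```

View pics/t1.png

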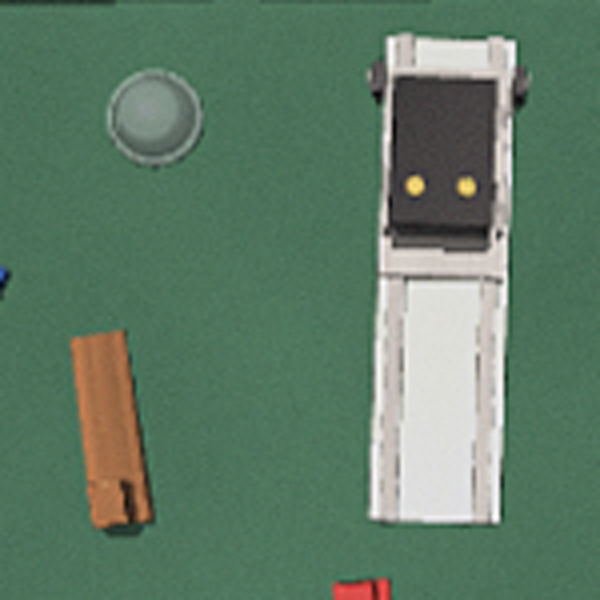

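View pics/s1.png

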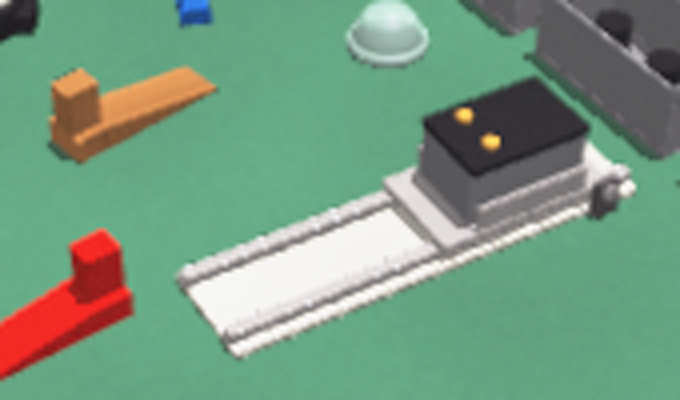

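```bash
cat >> h.py <<'E'
def wmask(im): return cv2.inRange(cv2.cvtColor(im,cv2.COLOR_RGB2HSV),(4,90,40),(20,255,255))
def rmask(im): return cv2.inRange(cv2.cvtColor(im,cv2.COLOR_RGB2HSV),(0,0,110),(180,45,255))
def edges(m,rows,u0,u1):
    L=[];R=[]
    for v in rows:
        x=np.flatnonzero(m[v,u0:u1]); 
        if len(x): L.append((x[0]+u0,v)); R.append((x[-1]+u0,v))
    return np.array(L,float),np.array(R,float)
def line(pts): # robust u=a*v+b
    p=pts
    for _ in range(3):
        c=np.polyfit(p[:,1],p[:,0],1); e=abs(np.polyval(c,pts[:,1])-pts[:,0]); p=pts[e<max(1.5*np.median(e),2)]
    return c
E
python3 - <<'E'
from h import *
k=4; a=cv2.imread("pics/top0.png")[:,:,::-1]
big=cv2.resize(a,None,fx=k,fy=k,interpolation=cv2.INTER_CUBIC)
px=lambda p:(np.asarray(p,float)+.5)/k-.5
E=P["top"]["extrinsics"]; print("cam",-E[:3,:3].T@E[:3,3])
L,R=edges(rmask(big),range(190*k,240*k),225*k,275*k); cl,cr=line(L),line(R)
g=lambda c,v:(np.polyval(c,v*k),v*k)
for c in(cl,cr): print("rail edge",cast("top",px([g(c,192),g(c,245)]),.008).round(4).tolist())
l=cast("top",px([g(cl,192),g(cl,245)]),.008);rr=cast("top",px([g(cr,192),g(cr,245)]),.008);m=(l+rr)/2;d=m[0]-m[1]
print("axis deg",np.degrees(np.arctan2(d[1],d[0])),np.degrees([np.arctan2(*(x[0]-x[1])[1::-1]) for x in(l,rr)]),"mid",m)
# lip (t1 crop v=276 at u 442), front end v=521
t1=lambda u,v:((u+.5)/4-.5+140,(v+.5)/4-.5+115)
print("lip pts",cast("top",[t1(380,274),t1(504,278)],.018),"front",cast("top",[t1(370,520),t1(499,523)],.004))
L,R=edges(wmask(big),range(203*k,240*k),150*k,195*k); c=line(R)
w=cast("top",px([g(c,200),g(c,244)]),0);d=w[0]-w[1];print("wedge R edge",w,np.degrees(np.arctan2(d[1],d[0])))
c=line(edges(wmask(big),range(203*k,228*k),150*k,195*k)[0]);w=cast("top",px([g(c,200),g(c,230)]),.01);d=w[0]-w[1];print("L edge z.01",w,np.degrees(np.arctan2(d[1],d[0])))
print("tip",cast("top",[t1(72,338),t1(124,331)],.002),"thick R",cast("top",t1(154,521),.0),"grip top",cast("top",[t1(88,481),t1(127,478),t1(130,524),t1(92,527)],.063))
s1=lambda u,v:((u+.5)/4-.5+195,(v+.5)/4-.5+140)
print("side tip R",cast("side",s1(217,90),0),"thickR",cast("side",s1(80,161),0),"side rail front corners",cast("side",[s1(178,280),s1(236,355)],[.008,]),"grip top",cast("side",[s1(52,83),s1(78,70),s1(98,82),s1(76,98)],.063))
E
```

```text
cam [ 0.45272737 -0.00160457  1.35477652]
rail edge [[0.6039, 0.1026, 0.008], [0.4476, 0.1097, 0.008]]
rail edge [[0.6024, 0.0051, 0.008], [0.4461, 0.0131, 0.008]]
axis deg -2.777031833688283 [-2.62966714 -2.92425779] mid [[0.6031499  0.05381447 0.008     ]
 [0.44684001 0.06139649 0.008     ]]
lip pts [[0.62780884 0.09791353 0.018     ]
 [0.62354298 0.00682569 0.018     ]] front [[0.44755471 0.10805364 0.004     ]
 [0.44385762 0.01320271 0.004     ]]
wedge R edge [[0.58357741 0.28887469 0.        ]
 [0.45302014 0.26961048 0.        ]] 8.393638654294822
L edge z.01 [[0.58319827 0.32663253 0.01      ]
 [0.49471647 0.31586593 0.01      ]] 6.937730110090816
tip [[0.5854459  0.32748289 0.002     ]
 [0.59009171 0.28906187 0.002     ]] thick R [[0.44931007 0.26740252 0.        ]] grip top [[0.47826104 0.30119214 0.063     ]
 [0.47994464 0.27382322 0.063     ]
 [0.44763244 0.27171656 0.063     ]
 [0.44595175 0.29833799 0.063     ]]
side tip R [[0.59127732 0.2897681  0.        ]] thickR [[0.45150374 0.26981235 0.        ]] side rail front corners [[0.4454     0.10006941 0.008     ]
 [0.4418253  0.01060786 0.008     ]] grip top [[0.4473833  0.29709014 0.063     ]
 [0.47236017 0.301      0.063     ]
 [0.47843674 0.27875715 0.063     ]
 [0.45447036 0.27003478 0.063     ]]
```

```bash
cat >> h.py <<'E'
def plan(x,y,z,jaw):
    s=r.read_state(); R=s["tool_rot"]; p=s["eef_pos"]
    j=np.degrees(np.arctan2(R[1,0],R[0,0])); d=R.T@(np.array([x,y,z])-p)/.15
    yw=-((jaw-j+180)%360-180)/180
    print("clock %.2f"%s["clock"],"pos",p.round(4),"jaw %.2f"%j,"F",s["force"].round(1),"T",s["torque"].round(2),"gap %.4f"%s["finger_gap"],"| total tx,ty,tz",d.round(4),"yaw",round(yw,4))
E
python3 -m creep '[{"yaw":-0.045,"ty":0.08},{"yaw":-0.045,"ty":0.08},{"yaw":-0.044,"ty":0.08},{"ty":0.08},{}]'
python3 -c "
from h import *
plan(.4625,.2885,.13,98)"
```

```text
clock 0.10 pos [0.1603 0.5515 0.2095] jaw 73.79 F [ 0.1 -0.3  0.4] T [ 0.02  0.01 -0.03] gap 0.0857 | total tx,ty,tz [-1.1205  0.5317 -2.4243] yaw -0.1345invalid input
```

```bash

python3 -m creep '[{"tx":0,"ty":0.08,"tz":0,"yaw":-0.045,"claw":85},{"tx":0,"ty":0.08,"tz":0,"yaw":-0.045,"claw":85},{"tx":0,"ty":0.08,"tz":0,"yaw":-0.044,"claw":85},{"tx":0,"ty":0.08,"tz":0,"yaw":0,"claw":85},{"tx":0,"ty":0,"tz":0,"yaw":0,"claw":85}]'
python3 -c "
from h import *
plan(.4625,.2885,.13,98)"
```

```text
clock: 0.72
eef_pos: [0.1601, 0.5511, 0.1609]
tool_rot: [[-0.135, -0.001, -0.991], [0.991, -0.003, -0.135], [-0.003, -1.0, 0.001]]
force: [0.4, -0.8, 0.0]
finger_gap: 0.0852
clock 0.72 pos [0.1601 0.5511 0.1609] jaw 97.78 F [ 0.4 -0.8  0. ] T [ 0.04 -0.01 -0.03] gap 0.0852 | total tx,ty,tz [-2.0069  0.209  -1.7606] yaw -0.0012
```

```bash

python3 -m creep '[{"tx":-0.2,"ty":0,"tz":-0.17,"yaw":0,"claw":85},{"tx":-0.25,"ty":0,"tz":-0.22,"yaw":0,"claw":85},{"tx":-0.25,"ty":0,"tz":-0.22,"yaw":0,"claw":85},{"tx":-0.25,"ty":0,"tz":-0.22,"yaw":0,"claw":85},{"tx":-0.25,"ty":0,"tz":-0.22,"yaw":0,"claw":85}]' >/dev/null
python3 -m creep '[{"tx":-0.25,"ty":0,"tz":-0.22,"yaw":0,"claw":85},{"tx":-0.25,"ty":0.05,"tz":-0.22,"yaw":0,"claw":85},{"tx":-0.2,"ty":0.05,"tz":-0.17,"yaw":0,"claw":85},{"tx":-0.1,"ty":0.05,"tz":-0.1,"yaw":0,"claw":85},{"tx":0,"ty":0.05,"tz":0,"yaw":0,"claw":85}]' >/dev/null
python3 -c "
from h import *
plan(.4625,.2885,.13,98)
cv2.imwrite('pics/t2.png',cv2.resize(read_camera('top')[170:270,120:230,::-1],None,fx=5,fy=5,interpolation=2)[:500])"
```

```text
clock 1.98 pos [0.4644 0.2911 0.1321] jaw 97.75 F [-0.  -0.1  0.1] T [-0.01  0.01  0.04] gap 0.0849 | total tx,ty,tz [-0.0158  0.0141  0.0147] yaw -0.0014
```

```bash

python3 -c "
from h import *
plan(.4625,.2885,.03,98)"
```

```text
clock 2.02 pos [0.4625 0.2913 0.1309] jaw 97.82 F [-0.2  0.2 -0.8] T [-0.06  0.08  0.04] gap 0.0852 | total tx,ty,tz [-0.0185  0.6729  0.0011] yaw -0.001
```

```bash

python3 -m creep '[{"tx":-0.018,"ty":0.16,"tz":0,"yaw":0,"claw":85},{"tx":0,"ty":0.18,"tz":0,"yaw":0,"claw":85},{"tx":0,"ty":0.16,"tz":0,"yaw":0,"claw":85},{"tx":0,"ty":0.1,"tz":0,"yaw":0,"claw":85},{"tx":0,"ty":0.07,"tz":0,"yaw":0,"claw":85}]' >/dev/null
python3 -c "
from h import *
plan(.4625,.2885,.03,98)
cv2.imwrite('pics/s2.png',cv2.resize(read_camera('side')[120:220,170:280,::-1],None,fx=6,fy=6,interpolation=2))
plan(.4625,.2885,.03,98)
"
```

```text
clock 2.65 pos [0.4629 0.2895 0.0312] jaw 97.98 F [0.8 0.7 0.6] T [-0.04  0.02  0.03] gap 0.0847 | total tx,ty,tz [-0.006   0.0081  0.0033] yaw -0.0001
clock 2.70 pos [0.4625 0.289  0.0303] jaw 97.96 F [ 0.7 -0.5 -0. ] T [-0.01 -0.05  0.02] gap 0.0849 | total tx,ty,tz [-0.0031  0.002   0.0003] yaw -0.0002
```

View pics/s2.png

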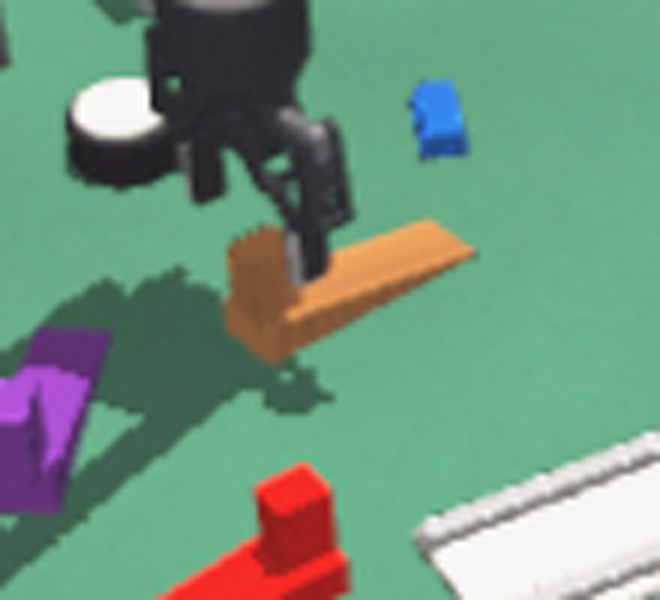

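The fingers straddle the grip (grip at about (258,270) in the crop, near finger at (310,260)), with nothing else touched. Now I close them.

```bash

python3 -m creep '[{"tx":0,"ty":0,"tz":0,"yaw":0,"claw":50},{"tx":0,"ty":0,"tz":0,"yaw":0,"claw":35},{"tx":0,"ty":0,"tz":0,"yaw":0,"claw":20},{"tx":0,"ty":0,"tz":0,"yaw":0,"claw":10},{"tx":0,"ty":0,"tz":0,"yaw":0,"claw":10}]' 90 | tail -2
python3 -m creep '[{"tx":0,"ty":0,"tz":0,"yaw":0,"claw":10},{"tx":0,"ty":0,"tz":0,"yaw":0,"claw":10},{"tx":0,"ty":-0.05,"tz":0,"yaw":0,"claw":10},{"tx":0,"ty":-0.15,"tz":0,"yaw":0,"claw":10},{"tx":0,"ty":-0.15,"tz":0,"yaw":0,"claw":10}]' 90 | tail -2
python3 -c "
from h import *
for n in('top','side'): cv2.imwrite(f'pics/{n}3.png',read_camera(n)[:,:,::-1])
plan(.4625,.2885,.1,87.3)
a=cv2.imread('pics/top3.png')[150:280,120:280];b=cv2.imread('pics/side3.png')[100:230,180:340]
cv2.imwrite('pics/c3.png',cv2.resize(np.hstack([b[:,:130],a[:,:130]]),None,fx=3,fy=3,interpolation=2))
"
```

```text
force: [-1.5, -0.9, 5.8]
finger_gap: 0.0211
force: [0.7, 0.5, -2.0]
finger_gap: 0.0214
clock 4.05 pos [0.4655 0.2896 0.0867] jaw 97.92 F [ 0.7 -0.2 -0.5] T [0.03 0.01 0.  ] gap 0.0211 | total tx,ty,tz [-0.0044 -0.089   0.0201] yaw 0.059
```

View pics/c3.png

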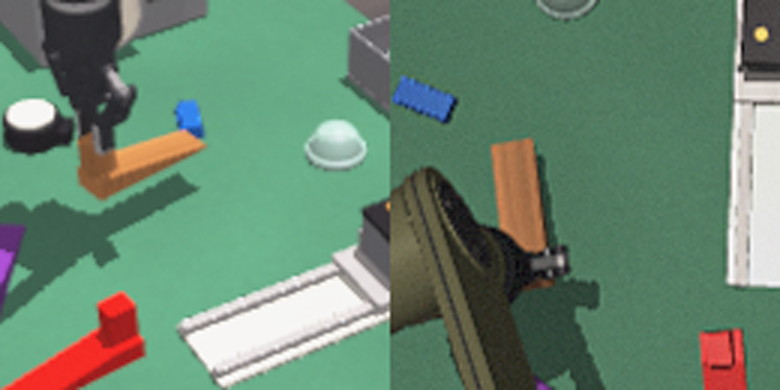

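```bash

python3 -m creep '[{"tx":0,"ty":-0.03,"tz":0,"yaw":0,"claw":10},{"tx":0,"ty":-0.03,"tz":0,"yaw":0.02,"claw":10},{"tx":0,"ty":-0.03,"tz":0,"yaw":0.02,"claw":10},{"tx":0,"ty":0,"tz":0,"yaw":0.019,"claw":10},{"tx":0,"ty":0,"tz":0,"yaw":0,"claw":10}]' 90 | tail -1
python3 -c "
from h import *
plan(.4788,.0594,.1,87.3)"
```

```text
finger_gap: 0.0212
clock 4.67 pos [0.4629 0.2883 0.0969] jaw 87.33 F [ 0.1  0.2 -1.8] T [-0.01  0.08 -0.05] gap 0.0212 | total tx,ty,tz [-1.5194 -0.0193 -0.1767] yaw 0.0002
```

```bash

python3 -m creep '[{"tx":-0.1,"ty":-0.02,"tz":-0.02,"yaw":0,"claw":10},{"tx":-0.2,"ty":0,"tz":-0.02,"yaw":0,"claw":10},{"tx":-0.2,"ty":0,"tz":-0.03,"yaw":0,"claw":10},{"tx":-0.2,"ty":0,"tz":-0.02,"yaw":0,"claw":10},{"tx":-0.2,"ty":0,"tz":-0.02,"yaw":0,"claw":10}]' 90 | tail -1
python3 -m creep '[{"tx":-0.2,"ty":0,"tz":-0.02,"yaw":0,"claw":10},{"tx":-0.2,"ty":0,"tz":-0.02,"yaw":0,"claw":10},{"tx":-0.15,"ty":0,"tz":-0.02,"yaw":0,"claw":10},{"tx":-0.07,"ty":0,"tz":-0.01,"yaw":0,"claw":10},{"tx":0,"ty":0,"tz":0,"yaw":0,"claw":10}]' 90 | tail -1
python3 - <<'E'
from h import *
plan(.4788,.0594,.1,87.3)
a=read_camera('top');b=read_camera('side');plan(.4788,.0594,.1,87.3)
cv2.imwrite('pics/top4.png',a[:,:,::-1]);cv2.imwrite('pics/side4.png',b[:,:,::-1])
cv2.imwrite('pics/c4.png',cv2.resize(np.hstack([b[130:260,215:345],a[160:290,185:315]])[:,:,::-1],None,fx=3,fy=3,interpolation=2))
E
```

```text
finger_gap: 0.0214
finger_gap: 0.0212
clock 5.92 pos [0.4798 0.059  0.1008] jaw 87.22 F [ 1.   0.7 -1.7] T [-0.    0.04 -0.02] gap 0.0212 | total tx,ty,tz [0.0027 0.0055 0.0066] yaw -0.0005
clock 6.03 pos [0.4798 0.06   0.1008] jaw 87.29 F [-0.2  0.2 -1.6] T [0.06 0.02 0.  ] gap 0.0216 | total tx,ty,tz [-0.0041  0.0053  0.0062] yaw -0.0
```

View pics/c4.png

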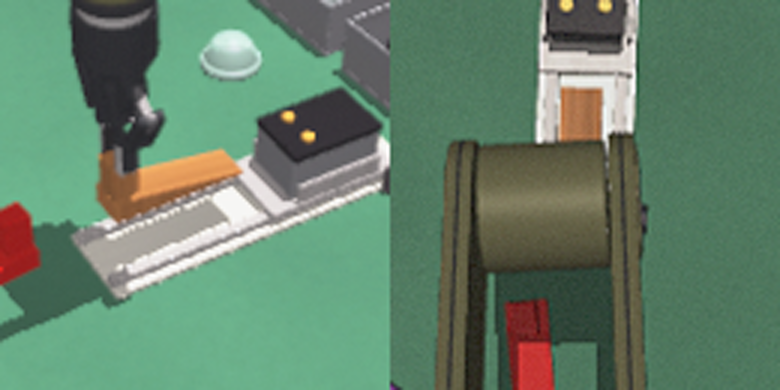

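```bash
python3 - <<'E'
from h import *
k=4;a=cv2.imread('pics/top4.png')[:,:,::-1];big=cv2.resize(a,None,fx=k,fy=k,interpolation=2)
m=wmask(big); px=lambda p:(np.asarray(p,float)+.5)/k-.5
L,R=edges(m,range(192*k,204*k),230*k,265*k); cl,cr=line(L),line(R)
col=m[:,244*k:253*k]; tv=np.median([np.flatnonzero(c[180*k:200*k])[0]+180*k for c in col.T])
z=.073
q=cast("top",px([(np.polyval(cl,v),v) for v in(tv,204*k)]+[(np.polyval(cr,v),v) for v in(tv,204*k)]),z)
print(q.round(4)); print("tip mid",(q[0]+q[2])/2,"yaw",[np.degrees(np.arctan2(*(x-y)[1::-1])) for x,y in((q[0],q[1]),(q[2],q[3]))])
# triangulate right tip corner and pitch
def tri(ut,us):
    from scipy.optimize import least_squares
    return least_squares(lambda X:np.r_[proj("top",X)[0]-ut,proj("side",X)[0]-us],[.5,.1,.1]).x
print("tri tipR",tri(px((np.polyval(cr,tv),tv)),(215+243.5/3-.33,130+165.5/3-.33)))
# thick right bottom corner expected: side projection if level
print(cast("side",(215+115/3-.33,130+222/3-.33),.0708))
print("rail centre in new pic",end=' ')
L,R=edges(rmask(big),range(185*k,200*k),225*k,275*k)
print(cast("top",px([(np.polyval(line(L),192*k),192*k),(np.polyval(line(R),192*k),192*k)]),.008))
E
```

```text
[[0.6026 0.0738 0.073 ]
 [0.5623 0.0755 0.073 ]
 [0.6021 0.0368 0.073 ]
 [0.5618 0.0384 0.073 ]]
tip mid [0.60232441 0.05528856 0.073     ] yaw [np.float64(-2.41707326276292), np.float64(-2.357560922068142)]
tri tipR [0.6024092  0.03596445 0.07875773]
[[0.4608011  0.04181165 0.0708    ]]
rail centre in new pic [[0.60385408 0.10232818 0.008     ]
 [0.60244168 0.00502164 0.008     ]]
```

```bash

python3 -m creep '[{"tx":-0.01,"ty":0.08,"tz":0,"yaw":0,"claw":10},{"tx":0,"ty":0.12,"tz":0,"yaw":0,"claw":10},{"tx":0,"ty":0.12,"tz":0,"yaw":0,"claw":10},{"tx":0,"ty":0.06,"tz":0,"yaw":0,"claw":10},{"tx":0,"ty":0.01,"tz":0,"yaw":0,"claw":10}]' 90 | grep -v rot
python3 -m creep '[{"tx":0,"ty":0.005,"tz":0,"yaw":0,"claw":10},{"tx":0,"ty":0.005,"tz":0,"yaw":0,"claw":10},{"tx":0,"ty":0.005,"tz":0,"yaw":0,"claw":10},{"tx":0,"ty":0.0,"tz":0,"yaw":0,"claw":10},{"tx":0,"ty":0,"tz":0,"yaw":0,"claw":10}]' 90 | grep -v rot
python3 -c "
from h import *
plan(.4788,.0594,.038,87.3)"
```

```text
clock: 6.65
eef_pos: [0.4791, 0.0585, 0.0414]
force: [0.4, -0.1, -1.2]
finger_gap: 0.0212
clock: 7.28
eef_pos: [0.4802, 0.0581, 0.0408]
force: [-1.1, -0.1, 5.7]
finger_gap: 0.0213
clock 7.28 pos [0.4802 0.0581 0.0408] jaw 87.30 F [-1.1 -0.1  5.7] T [0.05 0.23 0.05] gap 0.0213 | total tx,ty,tz [0.0079 0.0186 0.0101] yaw -0.0
```

```bash
python3 - <<'E'
from h import *
a=read_camera('top');b=read_camera('side')
cv2.imwrite('pics/top5.png',a[:,:,::-1]);cv2.imwrite('pics/side5.png',b[:,:,::-1])
cv2.imwrite('pics/c5.png',cv2.resize(np.hstack([b[155:255,235:345],a[135:235,210:280]])[:,:,::-1],None,fx=4.4,fy=4.4,interpolation=2))
E
```

```text
(no output)
```

View pics/c5.png

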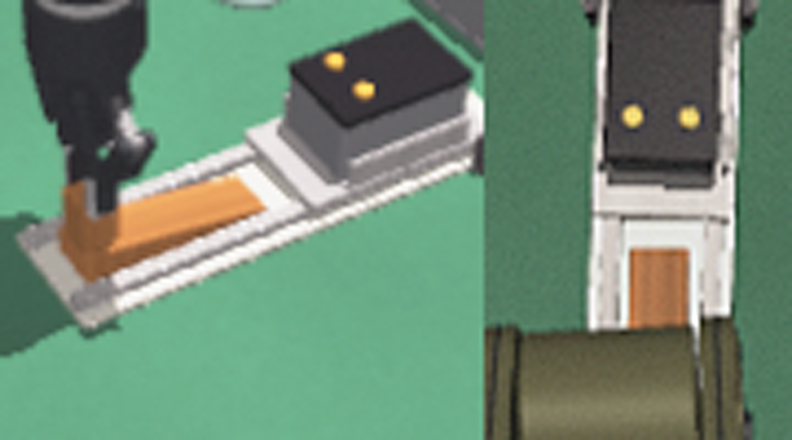

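```bash
cat >> h.py <<'E'
def tip(a,v0=180,v1=215,z=.011,k=4):
    big=cv2.resize(a,None,fx=k,fy=k,interpolation=2);m=wmask(big);px=lambda p:(np.asarray(p,float)+.5)/k-.5
    vs=[v for v in range(v0*k,v1*k) if (m[v,235*k:262*k]>0).sum()>8*k]; t=vs[0]
    L,R=edges(m,range(t+6,t+60),235*k,262*k); cl,cr=line(L),line(R)
    pl,pr=px((np.polyval(cl,t),t)),px((np.polyval(cr,t),t)); q=cast("top",[pl,pr],z)
    return q.mean(0),pr
E
python3 - <<'E'
from h import *
from scipy.optimize import least_squares
a=cv2.imread('pics/top5.png')[:,:,::-1];q,pr=tip(a);print("tip",q,pr)
us=(235+265.5/4.4-.4,155+210/4.4-.4)
print(least_squares(lambda X:np.r_[proj("top",X)[0]-pr,proj("side",X)[0]-us],[.6,.05,.02]).x, cast("side",us,.011),cast("top",pr,.011))
u=np.array([.9989,-.0471]);lip=np.array([.6256,.0525]);print("s,lat",(q[:2]-lip)@u,(q[:2]-lip)@[.0471,.9989])
plan(.4788,.0594,.038,87.3)
E
```

```text
tip [0.60358058 0.05530723 0.011     ] [255.67396449 191.375     ]
[0.60390319 0.03656408 0.00720766] [[0.60167496 0.03322134 0.011     ]] [[0.60330861 0.03656257 0.011     ]]
s,lat -0.022127420396188747 0.0017670238833941987
clock 7.38 pos [0.4803 0.0581 0.0408] jaw 87.29 F [-1.2 -0.6  5.8] T [-0.03  0.21  0.01] gap 0.0212 | total tx,ty,tz [0.0082 0.0187 0.0101] yaw -0.0
```

```bash

python3 -m creep '[{"tx":0,"ty":0,"tz":-0.05,"yaw":0,"claw":10},{"tx":0,"ty":0,"tz":-0.1,"yaw":0,"claw":10},{"tx":0,"ty":0,"tz":-0.1,"yaw":0,"claw":10},{"tx":0,"ty":0,"tz":-0.08,"yaw":0,"claw":10},{"tx":0,"ty":0,"tz":-0.05,"yaw":0,"claw":10}]' 100 | grep -v rot
python3 -c "
from h import *
a=read_camera('top');b=read_camera('side')
cv2.imwrite('pics/top6.png',a[:,:,::-1]);cv2.imwrite('pics/side6.png',b[:,:,::-1])
plan(.568,.0540,.0408,87.3)"
```

```text
clock: 8.0
eef_pos: [0.5328, 0.0557, 0.0407]
force: [-11.7, -0.5, 17.3]
finger_gap: 0.0213
clock 8.10 pos [0.5341 0.0557 0.0408] jaw 87.29 F [-6.5  0.2 11.8] T [0.28 1.05 0.07] gap 0.0208 | total tx,ty,tz [-0.0005 -0.0013 -0.226 ] yaw -0.0001
```

```bash

python3 -m creep '[{"tx":0,"ty":-0.006,"tz":-0.02,"yaw":0,"claw":10},{"tx":0,"ty":0,"tz":-0.04,"yaw":0,"claw":10},{"tx":0,"ty":0,"tz":-0.04,"yaw":0,"claw":10},{"tx":0,"ty":0,"tz":-0.03,"yaw":0,"claw":10},{"tx":0,"ty":0,"tz":-0.01,"yaw":0,"claw":10}]' 100 | grep -v rot
python3 -c "
from h import *
a=read_camera('top');b=read_camera('side')
cv2.imwrite('pics/top7.png',a[:,:,::-1]);cv2.imwrite('pics/side7.png',b[:,:,::-1])
plan(.568,.0540,.0408,87.3)"
```

```text
clock: 8.72
eef_pos: [0.5511, 0.0547, 0.0407]
force: [-14.7, -0.5, 15.5]
finger_gap: 0.0208
clock 8.82 pos [0.5512 0.0547 0.0407] jaw 87.29 F [-12.8   0.1  13.4] T [0.35 2.11 0.03] gap 0.0209 | total tx,ty,tz [ 0.0008 -0.0017 -0.1121] yaw -0.0001
```

```bash

python3 -m creep '[{"tx":0,"ty":-0.006,"tz":-0.02,"yaw":0,"claw":10},{"tx":0,"ty":0,"tz":-0.03,"yaw":0,"claw":10},{"tx":0,"ty":0,"tz":-0.03,"yaw":0,"claw":10},{"tx":0,"ty":0,"tz":0,"yaw":0,"claw":10},{"tx":0,"ty":0,"tz":0,"yaw":0,"claw":10}]' 100 | grep -v rot
python3 - <<'E'
from h import *
a=read_camera('top');b=read_camera('side')
cv2.imwrite('pics/top8.png',a[:,:,::-1]);cv2.imwrite('pics/side8.png',b[:,:,::-1])
plan(.568,.0540,.0408,87.3)
b0=cv2.imread('pics/side5.png')[:,:,::-1]
cv2.imwrite('pics/c8.png',cv2.resize(np.vstack([b0[165:225,250:360],b[165:225,250:360]])[:,:,::-1],None,fx=5,fy=5,interpolation=2))
E
```

```text
clock: 9.45
eef_pos: [0.5669, 0.0539, 0.041]
force: [-5.5, -0.2, 2.4]
finger_gap: 0.021
clock 9.55 pos [0.5669 0.0539 0.0409] jaw 87.29 F [-5.6 -0.3  1.9] T [0.14 0.81 0.02] gap 0.0211 | total tx,ty,tz [ 0.0012  0.0009 -0.0074] yaw -0.0001
```

View pics/c8.png

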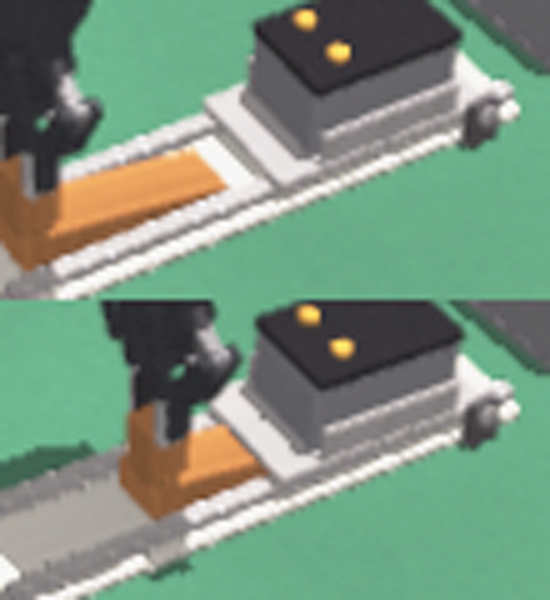

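```bash
cat > lift.py <<'E'
from h import *
import sys
from scipy.optimize import least_squares
def dots(im,box):
    u0,v0,u1,v1=box;k=4
    c=cv2.resize(im[v0:v1,u0:u1],None,fx=k,fy=k,interpolation=2).astype(float)
    w=np.clip(c[:,:,0]-c[:,:,2]-40,0,None).astype(np.float32)
    m=(w>20).astype(np.uint8);n,l,s,_=cv2.connectedComponentsWithStats(m);ids=sorted(np.argsort(-s[1:,4])[:2]+1,key=lambda i:s[i,0]);o=[]
    for i in ids:
        y,x=np.nonzero(l==i);ww=w[y,x];o.append(((x@ww/ww.sum()+.5)/k-.5+u0,(y@ww/ww.sum()+.5)/k-.5+v0))
    return np.array(o)
B={"top":(236,150,270,172),"side":(300,162,330,182)}
rd=lambda n,i:cv2.imread(f"pics/{n}{i}.png")[:,:,::-1]
av=lambda n,ids:np.mean([dots(rd(n,i),B[n]) for i in ids],0)
c0={n:av(n,(0,3,5) if n=="top" else (0,3,5)) for n in B}
i=sys.argv[1:];c1={n:av(n,i) for n in B}
for n in B: print(n,"shift px",(c1[n]-c0[n]).round(2).tolist())
X0=np.array([least_squares(lambda X:np.r_[proj("top",X)[0]-c0["top"][j],proj("side",X)[0]-c0["side"][j]],[.66,.05,.08]).x for j in(0,1)]);print(X0.round(4).tolist())
u=np.array([.9989,-.0471,0]);H=np.array([.6256,.0525,.018])+.145*u
def rot(X,h):
    a=h/145;d=X-H;s=d@u;z=d[:,2];return X+np.outer(s*np.cos(a)+z*np.sin(a)-s,u)+np.outer(z*np.cos(a)-s*np.sin(a)-z,[0,0,1])
f=lambda ns:least_squares(lambda h:np.concatenate([(proj(n,rot(X0,h[0]))-proj(n,X0)-(c1[n]-c0[n])).ravel() for n in ns]),[1.]).x
print("lift mm both",f(("top","side")),"side",f(("side",)),"top",f(("top",)))
E
python3 lift.py 7; python3 lift.py 8
python3 - <<'E'
from h import *
for s in((250+38/5,165+266/5),(250+158/5,165+217/5)): print(cast("side",s,.008))
E
```

```text
top shift px [[-0.01, -0.28], [0.03, -0.33]]
side shift px [[0.23, -0.29], [0.26, -0.35]]
[[0.6813, 0.0681, 0.0847], [0.6797, 0.032, 0.0844]]
lift mm both [1.56222392] side [1.60215864] top [1.50142654]
top shift px [[0.01, -0.98], [-0.07, -0.89]]
side shift px [[0.68, -0.89], [0.65, -0.92]]
[[0.6813, 0.0681, 0.0847], [0.6797, 0.032, 0.0844]]
lift mm both [4.51855681] side [4.47162195] top [4.58762588]
[[0.47278059 0.03942995 0.008     ]]
[[0.55472275 0.03567568 0.008     ]]
```

```bash

python3 -m creep '[{"tx":0,"ty":0.004,"tz":0,"yaw":0,"claw":10},{"tx":0,"ty":0,"tz":0,"yaw":0,"claw":10},{"tx":0,"ty":0,"tz":0,"yaw":0,"claw":10},{"tx":0,"ty":0,"tz":0,"yaw":0,"claw":10},{"tx":0,"ty":0,"tz":0,"yaw":0,"claw":10}]' 100 | grep -v rot
python3 - <<'E'
from h import *
a=read_camera('top');b=read_camera('side')
cv2.imwrite('pics/top9.png',a[:,:,::-1]);cv2.imwrite('pics/side9.png',b[:,:,::-1])
plan(.568,.0540,.0408,87.3)
E
python3 lift.py 9
python3 - <<'E'
import cv2;cv2.imwrite('pics/c9.png',cv2.resize(cv2.imread('pics/side9.png')[130:230,230:360],None,fx=6,fy=6,interpolation=2))
E
```

```text
clock: 10.18
eef_pos: [0.5669, 0.0538, 0.0409]
force: [-6.8, 0.1, 5.2]
finger_gap: 0.0207
clock 10.28 pos [0.5669 0.0538 0.0409] jaw 87.29 F [-5.7 -0.2  4.9] T [0.08 1.   0.03] gap 0.0209 | total tx,ty,tz [ 0.0014  0.0004 -0.0074] yaw -0.0
top shift px [[0.0, -0.99], [-0.06, -0.89]]
side shift px [[0.67, -0.86], [0.65, -0.91]]
[[0.6813, 0.0681, 0.0847], [0.6797, 0.032, 0.0844]]
lift mm both [4.4744983] side [4.39565513] top [4.59055312]
```

View pics/c9.png

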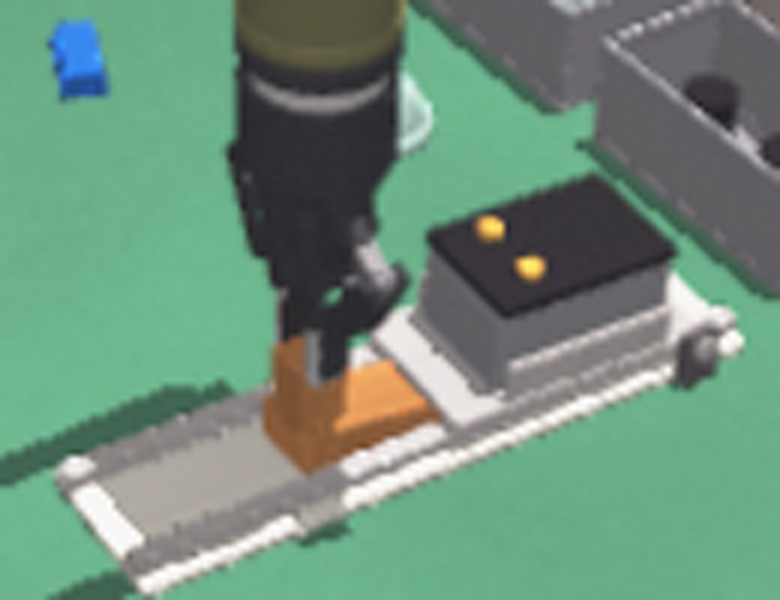

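View pics/top9.png

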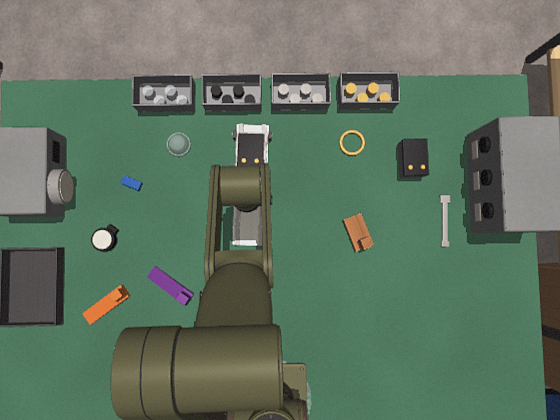

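The wedge sits in the groove under the lip, at crop (430,410), with the fingers clear of the carriage. The lift is steady and everything else visible is where it was. I'm handing the job in.

```bash
python3 -c "
from bench import r
print(r.job_done())"
```

```text
the job is handed in; nothing more can be done
None
```

I picked up the brown wedge by its grip, set it in the rail groove and pushed it thin end first under the carriage lip. I handed the job in after about 10.3 s, still gripping the wedge and pressing lightly.

- **Lift:** the two battery dots, seen in both cameras, give 4.4–4.6 mm. The TCP travel gives about 3.8 mm (tip about 65 mm past the lip). They differ by about 0.7 mm, and both are close to 4 mm and far below 10 mm. The last two camera readings, 0.7 s apart, agree.
- **Slip:** a rough corner reading showed 82 mm of wedge travel against 86.7 mm for the tool. Picking the corner by eye is only good to about 3 mm, so a small slip in the grip can't be ruled out.
- **Flatness:** I measured the tip on the groove floor before pushing. After the push, I relied on the unchanged TCP height (about 41 mm) and a 5 N upward floor reaction.
- **Forces:** the largest reading at the ends of my moves was about 21 N at the wrist. The final push was about 6 N.
- **Surroundings:** in the last pictures the gripper was clear of the carriage. The packing block, the other loose items and the orange and purple look-alikes had not visibly moved. The red look-alike was hidden under the arm in the last top view, so I did not re-check it at the end.

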